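Free the dividing plate: loosen the clamp, hold the index plunger out

ROBOT

A 6-joint arm with a two-finger parallel gripper is mounted at the origin on the work surface; the furniture and walls round the work are solid. World frame = base frame: x ahead of the robot, y to its left, z up, the work surface at z = 0. Lengths are in m, angles in rad, forces in N, time in s.
With the tool pointing down it reaches from about 0.3 to 0.875 m from the base axis. Payload 6.4 kg.
Tool frame: the origin (TCP) lies between the finger pads; the fingertips stand manip.nose_length ahead of it and the grasp point (between the pads) lies 2 mm behind it (manip.nose_length is the distance from the TCP to the fingertips, in m); z points along the fingers, y is the direction in which the jaws open and shut (so a half turn about z gives the same grasp; the last joint's range is limited). The gripper opens to 85 mm and grips with 20 to 120 N. Pads are 22 mm wide; open, the fingers measure 114 mm over their backs; the gripper's body (76 mm by 85 mm) begins 54 mm behind the grasp point. The pads swing forward as they close: fully open they stand 13 mm farther back than shut.
Start: joints at [1.059, 0.181, 1.607, -0, 1.354, -0.206], TCP at [0.173, 0.548, 0.211] pointing down, gripper open.
Joint ranges: [-2.99, 2.99], [-0.89, 2.07], [0.3, 2.58], [-1.14, 4.28], [0, 2.63], [-3.12, 3.12]. Speed limits (rad/s): [2.57, 2.57, 3.01, 3.14, 3.14, 3.14].

INTERFACE

Orientations are given as a 3x3 rotation matrix whose columns are the frame's x, y, z axes.
In Python, from station import monitor, eyes, order, manip gives the robot as it stands.
- The arm moves only by the shell command python3 -m jog 'ROWS' [FORCE]. ROWS is a JSON object of lists of equal length, an entry for each row: "fingers": the gripper's target within -1 to 1 (shut at 1, half-way at 0, fully open at -1); "delta_pos": the shift along the world's x, y, z in m, a list of three; "angular": the turn, a rotation vector about the world's x, y, z in degrees, a list of three. In form: {"fingers": [fingers, ...], "delta_pos": [[tx, ty, tz], ...], "angular": [[ax, ay, az], ...]}. A call has exactly 5 rows; each row shifts and turns the pose as measured when the row begins; what a row does not reach is not made up. A row lasts 1/8 s, in which the tool goes at most 62.5 mm and 10.7 degrees, less where a joint would pass 70% of its speed; a pose out of reach is approached as far as the arm can. A call is refused whole if a number of a shift passes 0.0625 or a number of a turn 10.7, either way. A call with a gripper value outside its range is refused whole. The fingers move at their own pace and stop on an object; FORCE is the grip in N (left out, the last holds). Time passes only in rows, so rows that do not move let the fingers close, or fill a call up. It gives the time, the measured TCP pose, the force and the opening at its end, in the units of the state.
- monitor.sense(): the state, without advancing time (a new reading comes with each control period).
- eyes.camera(name): name is "side" or "top" or "wrist"; returns (picture, depth): 400x640x3 uint8, red, green, blue; 400x640 float32, m along the optical axis (not along the pixel's ray), 0 where there is no reading.
- eyes.calibration(name): a dict with "camera_matrix" (3x3 intrinsics, pixels), "rvec" (rotation vector, rad) and "tvec" (3), from world to camera coordinates, as OpenCV has them; the wrist camera has in their place "hand_eye" (4x4, takes a point from camera to tool coordinates, whose origin is the TCP and whose axes are the flange's). Camera axes: x right, y down, z forward; pixel columns grow to the right and rows downward; lengths in m; the calibration is good to about 2 mm. A picture is of the moment at which its call begins: read the wrist's pose just before it. calibration takes no time and is no camera call.
- order.job_done(): hands the job in, once; it reports no verdict.
The state is a dict: "t": time; "qpos": joint angles; "joint_velocities": joint speeds; "effort": joint torques, N m; "eef_pos": TCP position; "tool_rot": TCP orientation; "force": force on the tool from outside, world axes, zero at the start; "ft_torque": the same for the moment, N m; "grip_width": opening from 0.0 (shut) to 1.0 (fully open).
Only numpy, scipy, OpenCV 4.12 (cv2) and the standard library are available. Lean on these libraries where they do the work, as an engineer would, in place of code of your own. Each camera call takes 0.05 s, during which the arm holds its last target.

TASK

Free the dividing plate of the indexing fixture so that it can be turned: first turn the black clamp knob anticlockwise (seen from above) to its loose end stop, then grip the red head of the sprung index plunger, pull it straight up to the end of its travel and hold it there, so that its pin is clear of the hole in the plate. Leave the knob at its stop, leave the ring on the plate and the things standing around where they are, and finish while still holding the plunger up.

Things in the scene. Friction and masses are not known exactly. Their poses are not given: they have to be found in the camera images.
- index_fixture: Fixed indexing fixture: grey base 150 x 232 x 14 mm, origin at its underside's centre, long side along y. On it a round steel plate, 124 mm across, top 30 mm above the bench (fixed). At +y an aluminium bracket (36 mm wide in x, top 62 mm, bush up to 70 mm) carries the red plunger at x = 0, y = +50 mm; at -y a clamp block (44 x 40 mm, top 36 mm) carries the black knob at x = 0, y = -87 mm
- clamp_grip (a point): Point on the vertical axis of the black clamp knob, on its wing bar, 64 mm above the bench. The bar is 50 mm long, 13 mm thick and reaches from 48 to 76 mm above the bench, on a 12 mm stem with a 26 mm collar up to 40 mm. The frame turns with the knob: x along the bar towards its white mark, z up. Grip the bar across its 13 mm thickness
- clamp_knob (a joint): Angle of the clamp knob in rad, growing anticlockwise seen from above: 0 = clamped stop, 1.4 = loose end stop. It starts between 0.05 and 0.6, stays where it is left and takes about 0.1 N m to turn. The bar's direction in the fixture's frame is this angle minus 0.7 rad from the fixture's x
- plunger_head (a point): Centre of the red plunger head, half-way up: a round knob 29 mm in diameter and 25 mm tall, on a vertical axis; at rest this point is 92.5 mm above the bench, with the head's underside at 80 mm. Moves straight up and down with the plunger. Two tall fixed gauge stands (0.2 and 0.37 m) stand close beyond the fixture on its far left side: come from above
- plunger (a joint): Lift of the index plunger in m: 0 = pin seated in its hole, 0.014 = pulled fully up against its stop. A spring pulls it back down, with about 8 N at 0 and 14 N at full lift, so it drops back if let go
- pin_tip (a point): Lower end of the plunger's steel pin (8 mm in diameter): at rest 8 mm down in the hole, at full lift 6 mm above the plate
- seat_hole (a point): Mouth of the hole in the dividing plate under the pin, on the plate's top face, 30 mm above the bench
- work_ring_mid (a point): Centre, half-way up, of a loose steel ring 50 mm in diameter and 16 mm tall that lies on the middle of the dividing plate round a low spigot; leave it there
- vee_mid (a point): Centre of a loose steel V-block, 40 x 48 x 34 mm; bystander on the bench beside the plunger end of the fixture
- plug_mid (a point): Centre of a loose double-ended plug gauge, 104 mm long and 22 mm thick; bystander lying on the robot's side of the fixture

How it is judged:
By the outcome, as a careful person would: the job done as asked, in the order asked, and still so for the second after the job is handed in, while the arm keeps its last pose, push and grip.
It also fails if it takes over 40 s, if anything falls off the work surface, if the arm or the gripper's body presses on something with over 40 N, if the wrist force passes 120 N, or if a joint passes its speed limit or range.

## Working session

There is one attempt and no reset: what is moved stays moved. The work goes in short steps, Python scripts to look and compute and a shell command to move; the robot and the scene stay as the last step left them, time stands still between calls to the robot, and variables do not carry over. Pictures are saved under pics/ and viewed, and the job is handed in when it is done.

```bash
ls; mkdir -p pics; cat > h.py <<'E'
import numpy as np, cv2
from station import monitor, eyes, order, manip
def save(n,im): cv2.imwrite('pics/'+n+'.png', im[:,:,::-1])
E
python3 - <<'E'
from h import *
s=monitor.sense(); print(s); print(manip.nose_length)
for n in ('side','top','wrist'):
    p,d=eyes.camera(n); save(n+'0',p); np.savez('pics/'+n+'0.npz',p=p,d=d)
    print(n,eyes.calibration(n))
E
```

```text
pics
{'t': 0.0, 'qpos': array([ 1.05870581e+00,  1.81506435e-01,  1.60801665e+00, -3.05806351e-05,
        1.35378509e+00, -2.06306773e-01]), 'joint_velocities': array([-0.00012557, -0.00067246,  0.0005704 , -0.00068951,  0.00030132,
       -0.00117056]), 'effort': array([ 6.96326770e-04, -4.44879341e+01, -3.51337945e+01, -1.63883615e-04,
        9.13036958e-03,  4.43673139e-05]), 'eef_pos': array([0.17280225, 0.54780621, 0.21029946]), 'tool_rot': array([[-9.53613166e-01,  3.01033662e-01, -8.14574271e-04],
       [ 3.01034592e-01,  9.53612025e-01, -1.51009130e-03],
       [ 3.22199507e-04, -1.68525798e-03, -9.99998528e-01]]), 'force': array([ 0.61641727, -0.13172285, -0.01440471]), 'ft_torque': array([-0.02213838,  0.00879935, -0.04776456]), 'grip_width': 0.99571076241373}
0.017
side {'camera_matrix': array([[364.66976153,   0.        , 317.13679905],
       [  0.        , 364.66976153, 195.2016079 ],
       [  0.        ,   0.        ,   1.        ]]), 'rvec': array([ 2.17015313, -0.19049996,  0.07916244]), 'tvec': array([-0.50939986,  0.04423641,  0.93948572])}
top {'camera_matrix': array([[488.98506304,   0.        , 323.53403128],
       [  0.        , 488.98506304, 192.27558151],
       [  0.        ,   0.        ,   1.        ]]), 'rvec': array([ 2.1026466 , -2.16508609,  0.14865434]), 'tvec': array([-0.13782853,  0.49028533,  0.87873621])}
wrist {'camera_matrix': array([[350.34172702,   0.        , 319.23996386],
       [  0.        , 350.34172702, 198.89049634],
       [  0.        ,   0.        ,   1.        ]]), 'hand_eye': array([[ 8.84285977e-04, -9.45441045e-01, -3.25792034e-01,
         8.32078701e-02],
       [ 9.99999377e-01,  1.05809171e-03, -3.56294490e-04,
        -3.05007642e-04],
       [ 6.81573286e-04, -3.25791516e-01,  9.45441391e-01,
        -1.63245752e-01],
       [ 0.00000000e+00,  0.00000000e+00,  0.00000000e+00,
         1.00000000e+00]])}
```

View pics/side0.png

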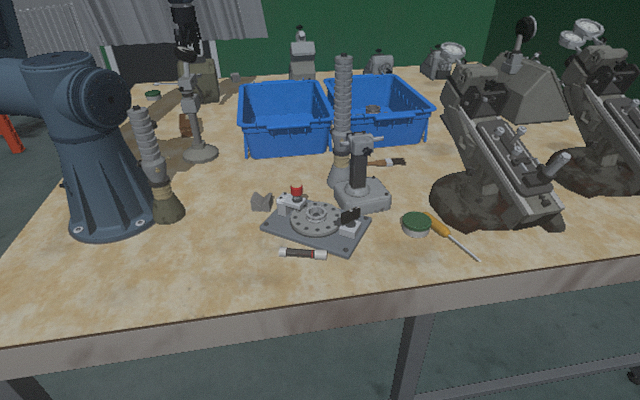

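View pics/top0.png

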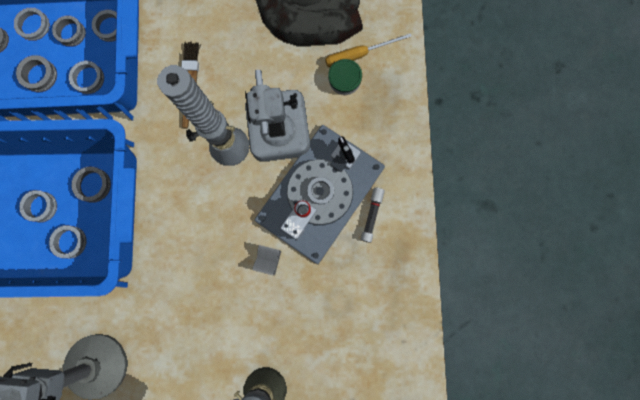

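View pics/wrist0.png

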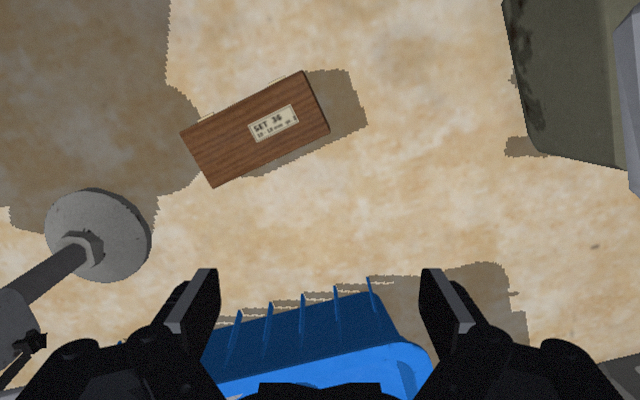

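The top view shows the fixture around (318,195), the red plunger near (303,208) and the black knob near (346,150). The tall stands are at (205,110) and (278,125), the plug gauge at (372,215) and the V-block at (262,258). Next I'll zoom in and measure.

```bash
cat >> h.py <<'E'
def cam(n):
    c=eyes.calibration(n); R=cv2.Rodrigues(c['rvec'])[0]; return c['camera_matrix'],R,np.array(c['tvec'])
def pts(n,d,uv,K=None,R=None,t=None):
    if K is None: K,R,t=cam(n)
    uv=np.asarray(uv,int); z=d[uv[:,1],uv[:,0]]
    P=np.c_[(uv[:,0]-K[0,2])/K[0,0]*z,(uv[:,1]-K[1,2])/K[1,1]*z,z]
    return ((P-t)@R)[z>0]
def ray(n,uv,h):
    K,R,t=cam(n); r=np.linalg.inv(K)@np.array([uv[0],uv[1],1.]); C=-R.T@t; w=R.T@r
    return C+w*(h-C[2])/w[2]
def proj(n,P):
    K,R,t=cam(n); q=K@(R@np.asarray(P,float)+t); return q[:2]/q[2]
E
python3 - <<'E'
from h import *
for n,(x0,y0,x1,y1) in dict(top=(230,110,400,280),side=(240,120,400,270)).items():
    f=np.load(f'pics/{n}0.npz'); p,d=f['p'],f['d']
    save(n+'z',cv2.resize(p[y0:y1,x0:x1],None,fx=3.5,fy=3.5,interpolation=cv2.INTER_CUBIC))
    hsv=cv2.cvtColor(p,cv2.COLOR_RGB2HSV)
    red=((hsv[...,0]<8)|(hsv[...,0]>172))&(hsv[...,1]>140)&(hsv[...,2]>60)
    blk=(hsv[...,2]<45)
    for nm,m in (('red',red),('blk',blk)):
        m=m.copy(); mm=np.zeros_like(m); mm[y0:y1,x0:x1]=m[y0:y1,x0:x1]
        k,l,st,c=cv2.connectedComponentsWithStats(mm.astype(np.uint8))
        for i in range(1,k):
            if st[i,4]>12:
                uv=np.argwhere(l==i)[:,::-1]; P=pts(n,d,uv)
                print(n,nm,st[i],c[i].round(1),np.median(P,0).round(3),P[:,2].max().round(3) , P[:,2].min().round(3))
E
```

```text
top red [302 206   8  11  23] [306.4 212.6] [ 0.44  -0.123  0.102] 0.106 0.059
top blk [247 110   4  12  19] [248.2 116.3] [ 0.592 -0.036  0.182] 0.187 0.039
top blk [269 122  15  15 180] [275.6 129.1] [ 0.592 -0.071  0.101] 0.161 0.062
top blk [333 138  21  25 223] [343.8 154. ] [ 0.55  -0.191  0.07 ] 0.079 0.034
top blk [366 205   8  26  60] [369.2 217.2] [ 0.439 -0.237  0.017] 0.021 0.011
side red [291 186  11  10  88] [296.1 191. ] [ 0.447 -0.127  0.094] 0.103 -0.003
```

```bash
ls pics
```

```text
side0.npz
side0.png
sidez.png
top0.npz
top0.png
topz.png
wrist0.npz
wrist0.png
```

View pics/topz.png

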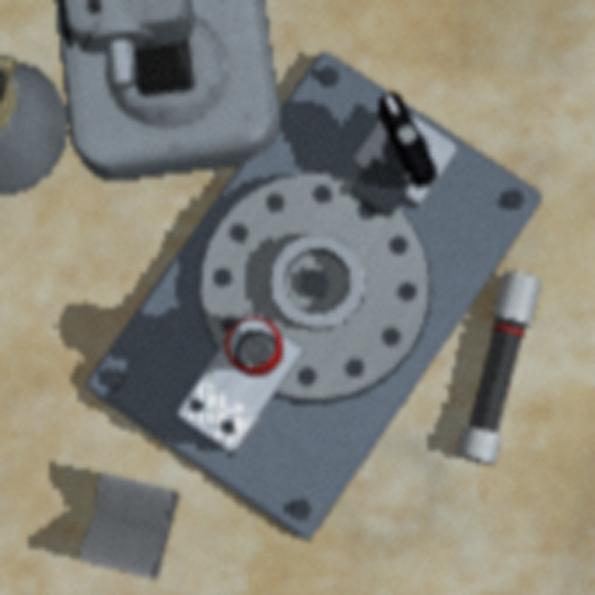

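View pics/sidez.png

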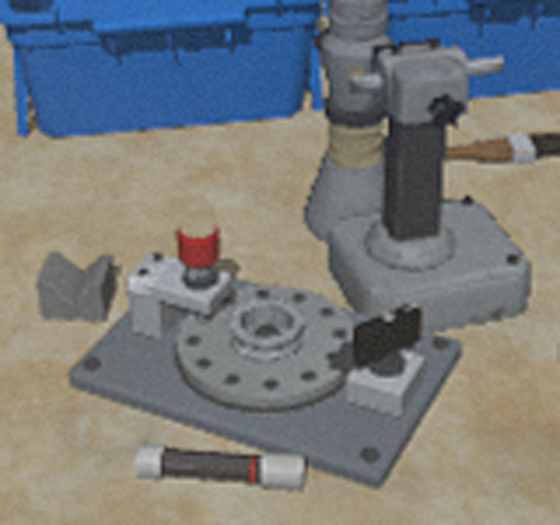

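```bash
python3 - <<'E'
from h import *
def T(x,y): return (x/3.5+230-.36,y/3.5+110-.36)
C=[ray('top',T(*c),0.014)[:2] for c in [(322,52),(540,195),(310,538),(90,388)]]
C=np.array(C); print(C.round(4)); c=C.mean(0)
y=(C[3]+C[2]-C[0]-C[1])/2; x=(C[1]+C[2]-C[0]-C[3])/2  # y to plunger
print('size',np.linalg.norm(x),np.linalg.norm(y),'angle y',np.arctan2(y[1],y[0]),'x',np.arctan2(x[1],x[0]), 'centre',c)
# side corners: sidez
def S(x,y): return (x/3.5+240-.36,y/3.5+120-.36)
for q in [(70,378),(378,485),(462,342)]: print('side',ray('side',S(*q),0.014).round(4))
# right-handed: x = rot(y,-90)
yu=y/np.linalg.norm(y); xu=np.array([yu[1],-yu[0]]); print('x',xu,'yaw',np.arctan2(xu[1],xu[0]))
print('plunger pred',c+.05*yu,'knob pred',c-.087*yu)
print('head top ray',ray('top',T(254,347),0.105),'head side',ray('side',(296.1,191),.0925))
a=ray('top',T(393,97),.076)[:2];b=ray('top',T(425,182),.076)[:2]
print('bar',a,b,(a+b)/2,np.linalg.norm(a-b),'dir',np.arctan2(*(a-b)[::-1]))
for n in('top',):
    f=np.load(f'pics/{n}0.npz'); p,d=f['p'],f['d']
    uv=np.argwhere(np.ones_like(d))[:,::-1]
    P=pts(n,d,uv)
    m=(P[:,2]>.066)&(P[:,2]<.085)&(np.hypot(*(P[:,:2]-(c-.087*yu)).T)<.04)
    Q=P[m][:,:2]; mu=Q.mean(0); w,v=np.linalg.eigh(np.cov((Q-mu).T)); print('bar depth',len(Q),mu,(Q.max(0)+Q.min(0))/2,v[:,1],np.arctan2(v[1,1],v[0,1]))
    m=(P[:,2]>.095)&(P[:,2]<.115)&(np.hypot(*(P[:,:2]-(c+.05*yu)).T)<.03); Q=P[m]; print('head depth',Q.mean(0),(Q.max(0)+Q.min(0))/2)
    # tall things
    m=(P[:,2]>.1)&(np.hypot(*(P[:,:2]-c).T)<.3)
    import collections
    H=collections.defaultdict(float)
    for q in P[m]: k=(round(q[0]/.02)*.02,round(q[1]/.02)*.02); H[k]=max(H[k],q[2])
    print([(round(k[0],2),round(k[1],2),round(v,2)) for k,v in sorted(H.items())])
E
```

```text
[[ 0.6242 -0.1519]
 [ 0.5386 -0.2699]
 [ 0.3549 -0.1381]
 [ 0.4391 -0.0204]]
size 0.1452430132605526 0.22653087710245037 angle y 2.5214154014195334 x -2.1949289748960554 centre [ 0.48919713 -0.14503658]
side [ 0.3549 -0.1457  0.014 ]
side [ 0.5348 -0.2817  0.014 ]
side [ 0.6245 -0.1568  0.014 ]
x [0.58117941 0.81377545] yaw 0.9506190746246366
plunger pred [ 0.44850836 -0.11597761] knob pred [ 0.5599956  -0.19559919]
head top ray [ 0.44775109 -0.11548442  0.105     ] head side [ 0.44765342 -0.12483834  0.0925    ]
bar [ 0.58006032 -0.18893583] [ 0.53436643 -0.20391169] [ 0.55721338 -0.19642376] 0.04808542453652988 dir 0.3167109040032265
bar depth 199 [ 0.55829299 -0.19568367] [ 0.55821132 -0.19571607] [-0.91153627 -0.41121969] -2.717800929542324
head depth [ 0.44761504 -0.1159704   0.10173679] [ 0.44955555 -0.1148995   0.10144259]
[(0.44, -0.12, np.float64(0.11)), (0.44, -0.1, np.float64(0.1)), (0.46, -0.12, np.float64(0.11)), (0.46, -0.1, np.float64(0.11)), (0.56, -0.06, np.float64(0.18)), (0.56, 0.02, np.float64(0.35)), (0.56, 0.04, np.float64(0.35)), (0.56, 0.06, np.float64(0.16)),
[... 331 characters left out ...]
.1, np.float64(0.19)), (0.6, -0.08, np.float64(0.19)), (0.6, -0.06, np.float64(0.19)), (0.6, -0.04, np.float64(0.19)), (0.6, 0.0, np.float64(0.16)), (0.6, 0.02, np.float64(0.36)), (0.6, 0.04, np.float64(0.36)), (0.6, 0.06, np.float64(0.35)), (0.62, -0.12, np.float64(0.18)), (0.62, -0.1, np.float64(0.18)), (0.62, -0.08, np.float64(0.19)), (0.62, -0.06, np.float64(0.19)), (0.62, -0.04, np.float64(0.19)), (0.62, 0.02, np.float64(0.16)), (0.62, 0.04, np.float64(0.35)), (0.64, -0.08, np.float64(0.19)), (0.64, -0.06, np.float64(0.19)), (0.64, -0.04, np.float64(0.19)), (0.66, -0.06, np.float64(0.18)), (0.66, -0.04, np.float64(0.18)), (0.68, -0.06, np.float64(0.18)), (0.68, -0.04, np.float64(0.18))]
```

```bash
python3 - <<'E'
from h import *
g=np.zeros((17,20))
for n in('top','side'):
    f=np.load(f'pics/{n}0.npz'); d=f['d']
    P=pts(n,d,np.argwhere(np.ones_like(d))[:,::-1])
    P=P[(P[:,0]>-.02)&(P[:,0]<.83)&(P[:,1]>-.35)&(P[:,1]<.65)&(P[:,2]<.6)]
    i=((P[:,0]+.02)/.05).astype(int); j=((P[:,1]+.35)/.05).astype(int)
    np.maximum.at(g,(i.clip(0,16),j.clip(0,19)),P[:,2])
print('cols y from',-.35)
for i in range(17): print(f'{-.02+.05*i:.2f}',(g[i]*100).round().astype(int))
E
```

```text
cols y from -0.35
-0.02 [ 0  0  0  0  1 39 39 39 39  0  0  0  0  0  0  0  0  2  2  0]
0.03 [ 0  0  0  0 33 39 39 39 38  0  0  0  0  0  0  0  0  0  0  0]
0.08 [ 0  0  0  0  0 37 37  9  0  0  0  1  2  1  0  4  4  4  4  0]
0.13 [ 0  0  0  0  0 28 29  3  0  0  0 24 33 33  0  4 35 42 29  0]
0.18 [ 0  0  0  0  0  0  0  0  0  0  1 24 33 33 23 22  0 42 40 34]
0.23 [0 0 0 0 0 1 0 0 0 0 0 1 2 1 0 0 0 0 0 0]
0.28 [ 0  0  0  0  0  0  0  0  0  0 13 13 13 13 13 13 13 13 13  0]
0.33 [ 1  0  0  2  2  4  4  0  0  0 14 14 13 13 13 13 13 13 13  0]
0.38 [ 0  0  2  3  7  7  4  0  0  0 13 13  1  3  3  1  1  0 13 13]
0.43 [ 0  3  3  5 11  7  2  0  1  0 13 13  1  3  3  3  1  0 13 13]
0.48 [ 1  2  3  5  5  3  1  1  0  0 13 13  3  3  3  3  1  0 13 13]
0.53 [ 1  2  8  8  4 18 16 35 29  0 14 13  3  3  1  1  1  0 13 12]
0.58 [ 0  0  3  8 18 19 19 36 35  1 13 13 13 13 13 13 13 13 13  0]
0.63 [ 0  1  0  0  4 19 19  0  0  1 13 13 13 13 13 13 13 13 13  0]
0.68 [ 0  1  3  3  4  4  4  0  1  1 14 14  2  3  3  3  1  0 13  0]
0.73 [ 0  2  3  3  0  0  0  0  2  2 13 13  2  2  3  3  3  0 13 13]
0.78 [ 2  2  4  5  5  4  1  0  1  1 13 13  3  3  3  3  2  2 13 13]
```

```bash
python3 -m jog '{"fingers":[-1,-1,-1,-1,-1],"delta_pos":[[0,0,0.05],[0.02,0,0.05],[0.03,0,0.05],[0.04,-0.02,0.04],[0.05,-0.03,0.02]],"angular":[[0,0,0],[0,0,-8],[0,0,-10],[0,0,-10],[0,0,-10]]}'; python3 -c "
from h import *
s=monitor.sense();print(s['qpos'],s['joint_velocities'])"
```

```text
t: 0.78
eef_pos: [0.3109, 0.4952, 0.4219]
tool_rot: [[-0.556, 0.831, -0.011], [0.831, 0.556, -0.002], [0.004, -0.011, -1.0]]
force: [0.6, 0.3, -0.3]
grip_width: 1.003
[0.80348508 0.12376563 1.25810209 0.00677364 1.76927992 0.21546334] [-0.82925872 -0.01636812 -0.25886155  0.00411707  0.30216756  0.60875959]
```

```bash
python3 -m jog '{"fingers":[-1,-1,-1,-1,-1],"delta_pos":[[0.03,-0.05,0.01],[0.03,-0.05,0],[0.02,-0.058,0],[0.01,-0.06,0],[0.01,-0.06,0]],"angular":[[0,0,-10],[0,0,-10],[0,0,-10],[0,0,-10],[0,0,-10]]}' && python3 -m jog '{"fingers":[-1,-1,-1,-1,-1],"delta_pos":[[0.01,-0.06,0],[0.01,-0.06,0],[0.01,-0.06,0],[0.01,-0.06,0],[0.01,-0.06,0]],"angular":[[0,0,-10],[0,0,-10],[0,0,-10],[0,0,-10],[0,0,-8]]}'; python3 -c "
from h import *
s=monitor.sense();print(s['qpos'],s['joint_velocities'])"
```

```text
t: 1.4
eef_pos: [0.4154, 0.2106, 0.4318]
tool_rot: [[0.308, 0.951, -0.008], [0.951, -0.308, 0.007], [0.004, -0.01, -1.0]]
force: [1.4, -0.5, -0.2]
grip_width: 0.999
t: 2.02
eef_pos: [0.4643, -0.0981, 0.4311]
tool_rot: [[0.924, 0.382, 0.001], [0.382, -0.924, 0.01], [0.005, -0.009, -1.0]]
force: [1.6, 1.6, 1.1]
grip_width: 1.004
[-0.46610589 -0.13964462  1.50206     0.00974446  1.78283098  0.71500066] [-0.94040036  0.35919524 -0.30522682  0.00571147 -0.05470343  0.2117954 ]
```

```bash
python3 -m jog '{"fingers":[-1,-1,-1,-1,-1],"delta_pos":[[0.03,-0.03,-0.03],[0.02,-0.03,-0.04],[0.02,-0.02,-0.04],[0.01,-0.01,-0.02],[0,0,0]],"angular":[[0,0,0],[0,0,0],[0,0,0],[0,0,0],[0,0,0]]}'; python3 - <<'E'
from h import *
s=monitor.sense();print(s['qpos'],s['eef_pos'],s['joint_velocities'].round(3))
p,d=eyes.camera('wrist'); save('wrist1',p); np.savez('pics/wrist1.npz',p=p,d=d,e=s['eef_pos'],R=s['tool_rot'])
E
```

```text
t: 2.65
eef_pos: [0.5448, -0.1963, 0.2953]
tool_rot: [[0.928, 0.372, -0.001], [0.372, -0.928, 0.011], [0.004, -0.01, -1.0]]
force: [-0.3, 0.7, 0.3]
grip_width: 0.996
[-0.55614209  0.1357989   1.48936472  0.00909462  1.52273583  0.63322577] [ 0.54475512 -0.19628465  0.29525456] [ 0.001 -0.014 -0.01   0.003  0.012 -0.002]
```

View pics/wrist1.png

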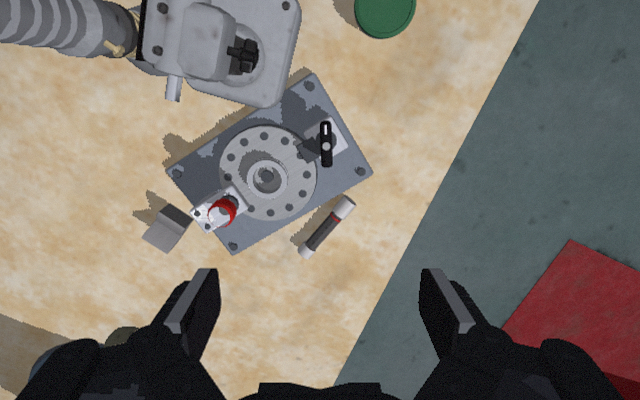

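The wrist view shows the bar at (326,145), nearly vertical in the picture with its white mark at the top, so it lies almost along the tool x axis. The plunger is at (220,212) and the gauge stand's head around (210,45). Next I'll measure from the depth image.

```bash
cat >> h.py <<'E'
def wpts(name,uv=None):
    f=np.load(f'pics/{name}.npz'); c=eyes.calibration('wrist'); H=np.array(c['hand_eye']); K=c['camera_matrix']
    R=f['R']@H[:3,:3]; o=f['R']@H[:3,3]+f['e']
    Rw=R.T; t=-Rw@o
    d=f['d']
    if uv is None: uv=np.argwhere(np.ones_like(d))[:,::-1]
    return pts('wrist',d,uv,K,Rw,t)
def wray(name,uv,h):
    f=np.load(f'pics/{name}.npz'); c=eyes.calibration('wrist'); H=np.array(c['hand_eye']); K=c['camera_matrix']
    R=f['R']@H[:3,:3]; o=f['R']@H[:3,3]+f['e']; w=R@np.linalg.inv(K)@np.array([uv[0],uv[1],1.])
    return o+w*(h-o[2])/w[2]
E
python3 - <<'E'
from h import *
f=np.load('pics/wrist1.npz'); p=f['p']
save('wrist1z',cv2.resize(p[100:270,130:380],None,fx=3,fy=3,interpolation=cv2.INTER_CUBIC))
P=wpts('wrist1'); k=np.array([.558,-.1955])
m=(P[:,2]>.066)&(P[:,2]<.085)&(np.hypot(*(P[:,:2]-k).T)<.035); Q=P[m]; mu=Q.mean(0)
r=cv2.minAreaRect((Q[:,:2]*1000).astype(np.float32)); print('bar',len(Q),mu,r)
w,v=np.linalg.eigh(np.cov((Q[:,:2]-mu[:2]).T)); print(np.arctan2(v[1,1],v[0,1]))
m=(P[:,2]>.095)&(P[:,2]<.115)&(np.hypot(*(P[:,:2]-[.448,-.116]).T)<.03); Q=P[m]; print('head',len(Q),Q.mean(0),(Q.max(0)+Q.min(0))/2, Q.max(0)-Q.min(0))
m=(np.abs(P[:,0]-.62)<.1)&(P[:,1]<-.02)&(P[:,1]>-.16)&(P[:,2]>.1); Q=P[m]; print('stand',Q[:,2].max(),Q.min(0),Q.max(0))
for lo in (.1,.13,.16,.19): 
    q=Q[Q[:,2]>lo]; print(lo,len(q), q.min(0),q.max(0), 'min dist knob', np.hypot(*(q[:,:2]-k).T).min() if len(q) else 0)
E
```

```text
bar 520 [ 0.56272344 -0.1957707   0.07557432] ((562.2979125976562, -196.00096130371094), (48.84394454956055, 12.964157104492188), 24.360048294067383)
-2.714689048940991
head 199 [ 0.45874867 -0.11803151  0.10167578] [ 0.45216166 -0.11560135  0.10076184] [0.02687143 0.02797977 0.0113651 ]
stand 0.40104893348673404 [ 0.52036296 -0.15999813  0.10004207] [ 0.6436596  -0.03177403  0.40104893]
0.1 20038 [ 0.52036296 -0.15999813  0.10004207] [ 0.6436596  -0.03177403  0.40104893] min dist knob 0.03663146594445496
0.13 19912 [ 0.52036296 -0.15999813  0.15518621] [ 0.6436596  -0.03177403  0.40104893] min dist knob 0.03663146594445496
0.16 19844 [ 0.52036296 -0.15999813  0.16002949] [ 0.6436596  -0.03177403  0.40104893] min dist knob 0.03663146594445496
0.19 12335 [ 0.52036296 -0.15999813  0.1900004 ] [ 0.63396241 -0.04176636  0.40104893] min dist knob 0.03663146594445496
```

View pics/wrist1z.png

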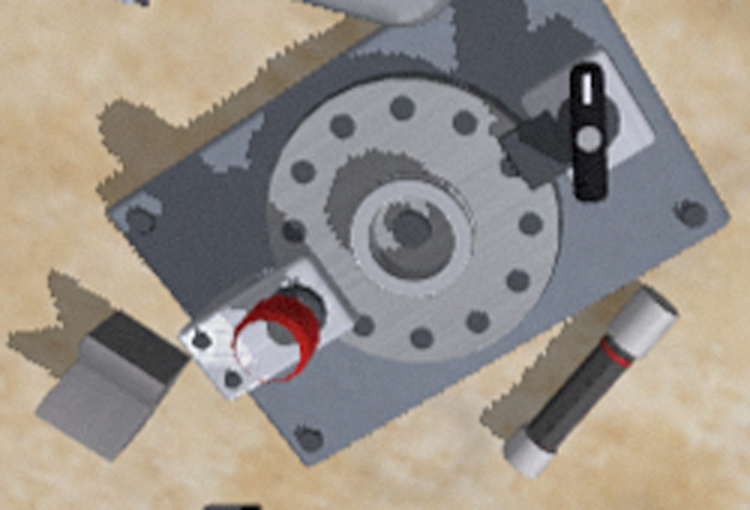

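```bash
python3 - <<'E'
from h import *
vv,uu=np.mgrid[0:130,0:320]; P=wpts('wrist1',np.c_[uu.ravel(),vv.ravel()]); k=np.array([.561,-.196])
Q=P[(P[:,2]>.1)&(P[:,0]>.5)]
for lo in (.1,.13,.16,.19,.2): 
    q=Q[(Q[:,2]>lo)&(Q[:,1]<-.0)]; r=np.hypot(*(q[:,:2]-k).T); i=r.argmin() if len(q) else 0
    if len(q): print(lo,len(q), q.min(0).round(3),q.max(0).round(3), 'min dist knob', r.min(),q[i])
E
```

```text
0.1 8110 [ 0.565 -0.115  0.1  ] [ 0.644 -0.     0.194] min dist knob 0.09472913991150342 [ 0.60777349 -0.11362372  0.17443887]
0.13 7984 [ 0.565 -0.115  0.146] [ 0.644 -0.     0.194] min dist knob 0.09472913991150342 [ 0.60777349 -0.11362372  0.17443887]
0.16 7786 [ 0.565 -0.115  0.16 ] [ 0.644 -0.032  0.194] min dist knob 0.09472913991150342 [ 0.60777349 -0.11362372  0.17443887]
0.19 277 [ 0.588 -0.085  0.19 ] [ 0.634 -0.042  0.194] min dist knob 0.11818009628477937 [ 0.60264614 -0.08540102  0.19037574]
```

```bash
python3 -m jog '{"fingers":[-0.2,-0.2,-0.2,-0.2,-0.2],"delta_pos":[[0.016,0,-0.03],[0,0,-0.04],[0,0,-0.04],[0,0,-0.03],[0,0,0]],"angular":[[-0.6,0,2.5],[0,0,0],[0,0,0],[0,0,0],[0,0,0]]}'; python3 - <<'E'
from h import *
s=monitor.sense();print(s['qpos'],s['eef_pos'],s['joint_velocities'].round(3))
p,d=eyes.camera('wrist'); save('wrist2',p); np.savez('pics/wrist2.npz',p=p,d=d,e=s['eef_pos'],R=s['tool_rot'])
P=wpts('wrist2'); k=np.array([.561,-.196])
m=(P[:,2]>.066)&(P[:,2]<.085)&(np.hypot(*(P[:,:2]-k).T)<.035); Q=P[m]; mu=Q.mean(0)
r=cv2.minAreaRect((Q[:,:2]*1000).astype(np.float32)); print('bar',len(Q),mu,r)
w,v=np.linalg.eigh(np.cov((Q[:,:2]-mu[:2]).T)); print(np.arctan2(v[1,1],v[0,1]))
E
```

```text
t: 3.32
eef_pos: [0.5641, -0.1948, 0.1638]
tool_rot: [[0.909, 0.416, 0.014], [0.417, -0.909, -0.008], [0.009, 0.013, -1.0]]
force: [0.2, 0.4, 0.3]
grip_width: 0.597
[-5.31319165e-01  2.62078311e-01  1.60897059e+00  2.75235484e-04
  1.25487910e+00  6.09802893e-01] [ 0.56411448 -0.19478498  0.16383448] [ 0.006 -0.046 -0.047  0.001  0.013  0.002]
bar 1032 [ 0.56382097 -0.19519118  0.07557713] ((562.237060546875, -196.14138793945312), (48.97658920288086, 12.406465530395508), 24.252132415771484)
-2.721201812559591
```

View pics/wrist2.png

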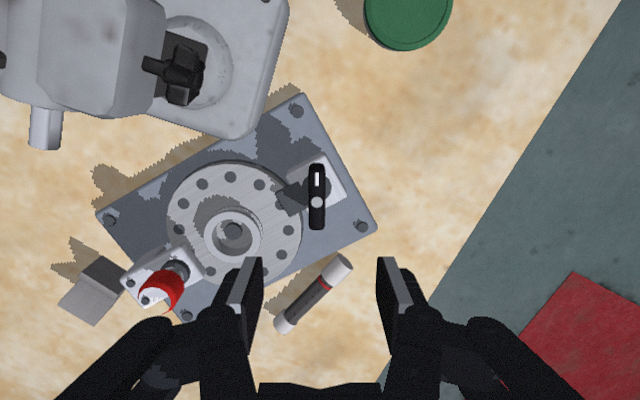

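```bash
python3 -m jog '{"fingers":[-0.2,-0.2,-0.2,-0.2,-0.2],"delta_pos":[[-0.002,-0.001,-0.03],[0,0,-0.03],[0,0,-0.025],[0,0,-0.005],[0,0,0]],"angular":[[0.4,0.8,0],[0,0,0],[0,0,0],[0,0,0],[0,0,0]]}'
```

```text
t: 4.0
eef_pos: [0.5722, -0.2003, 0.0898]
tool_rot: [[0.908, 0.418, 0.023], [0.418, -0.908, -0.014], [0.015, 0.023, -1.0]]
force: [0.7, -0.1, -0.2]
grip_width: 0.601
```

```bash
python3 -m jog '{"fingers":[-0.2,-0.2,-0.2,-0.2,-0.2],"delta_pos":[[-0.008,0.003,-0.003],[-0.002,0.001,-0.008],[0,0,-0.008],[0,0,-0.003],[0,0,0]],"angular":[[0.8,1.3,0],[0,0,0],[0,0,0],[0,0,0],[0,0,0]]}';  python3 - <<'E'
from h import *
s=monitor.sense();print(s['eef_pos'],s['tool_rot'].round(4),s['force'])
p,d=eyes.camera('wrist'); save('wrist3',p); np.savez('pics/wrist3.npz',p=p,d=d,e=s['eef_pos'],R=s['tool_rot'])
P=wpts('wrist3'); k=np.array([.562,-.196])
m=(P[:,2]>.07)&(P[:,2]<.08)&(np.hypot(*(P[:,:2]-k).T)<.028); Q=P[m]; mu=Q.mean(0)
r=cv2.minAreaRect((Q[:,:2]*1000).astype(np.float32)); print('bar',len(Q),mu,r)
E
```

```text
t: 4.62
eef_pos: [0.5633, -0.197, 0.0699]
tool_rot: [[0.908, 0.418, 0.003], [0.418, -0.908, -0.002], [0.002, 0.003, -1.0]]
force: [0.3, 0.5, 0.2]
grip_width: 0.601
[ 0.56326661 -0.19704319  0.06993613] [[ 0.9084  0.4181  0.003 ]
 [ 0.4181 -0.9084 -0.0019]
 [ 0.0019  0.003  -1.    ]] [0.34469591 0.47181733 0.18921612]
bar 2209 [ 0.56390304 -0.19492783  0.07570094] ((562.0722045898438, -195.84483337402344), (49.10145568847656, 12.781648635864258), 23.954341888427734)
```

View pics/wrist3.png

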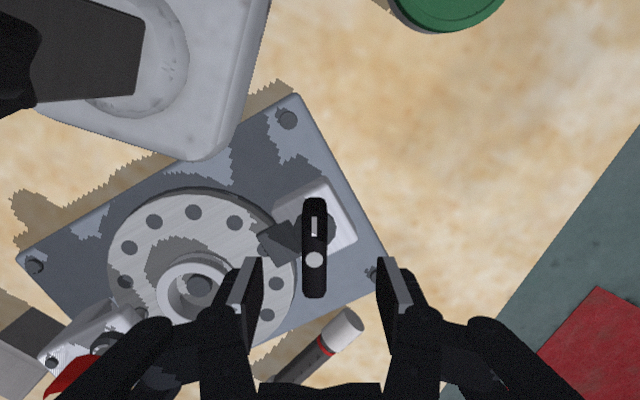

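The bar at (315,248) sits between the pads and is aligned with them, so I'll make a small correction and close.

```bash
python3 -m jog '{"fingers":[-0.2,0.3,1,1,1],"delta_pos":[[-0.001,0.001,-0.003],[0,0,-0.001],[0,0,0],[0,0,0],[0,0,0]],"angular":[[0.1,0.2,0],[0,0,0],[0,0,0],[0,0,0],[0,0,0]]}' 40; python3 -c "
from h import *
s=monitor.sense();print(s['eef_pos'],s['tool_rot'].round(4),s['force'],s['ft_torque'])"
```

```text
t: 5.3
eef_pos: [0.5626, -0.1962, 0.0661]
tool_rot: [[0.908, 0.418, -0.0], [0.418, -0.908, -0.0], [-0.0, 0.0, -1.0]]
force: [0.2, -0.9, -0.3]
grip_width: -0.002
[ 0.56260536 -0.19616979  0.06614718] [[ 9.084e-01  4.181e-01 -0.000e+00]
 [ 4.181e-01 -9.084e-01 -4.000e-04]
 [-2.000e-04  4.000e-04 -1.000e+00]] [ 0.1921018  -0.93854301 -0.30401752] [0.03630098 0.01770464 0.0425877 ]
```

The opening reads zero where about 0.15 was expected, so I'll look before moving.

```bash
python3 - <<'E'
from h import *
s=monitor.sense();print(s['grip_width'])
p,d=eyes.camera('wrist'); save('wrist4',p); np.savez('pics/wrist4.npz',p=p,d=d,e=s['eef_pos'],R=s['tool_rot'])
E
```

```text
-0.0023096702839111253
```

View pics/wrist4.png

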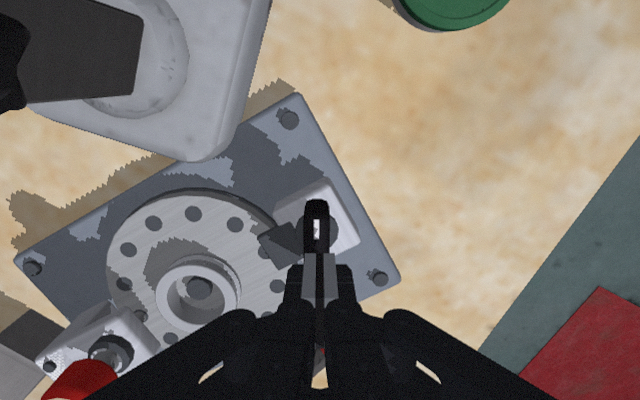

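```bash
python3 - <<'E'
from h import *
f=np.load('pics/wrist4.npz')
save('wrist4z',cv2.resize(f['p'][180:330,220:420],None,fx=4,fy=4,interpolation=cv2.INTER_CUBIC))
for uv in [(316,205),(316,245),(308,262),(331,262),(308,285),(331,285),(320,262),(320,275),(320,290),(319,310),(295,285),(345,285)]:
    print(uv,(f['R'].T@(wpts('wrist4',[uv])[0]-f['e'])).round(4), wpts('wrist4',[uv])[0].round(4))
for n in ('side','top'):
    p,d=eyes.camera(n); save(n+'4',p); np.savez(f'pics/{n}4.npz',p=p,d=d)
    x0,y0,x1,y1=dict(top=(230,60,400,230),side=(270,100,430,270))[n]
    save(n+'4z',cv2.resize(p[y0:y1,x0:x1],None,fx=3.5,fy=3.5,interpolation=cv2.INTER_CUBIC))
E
```

```text
(316, 205) [ 0.0234 -0.0008  0.0038] [ 0.5836 -0.1857  0.0623]
(316, 245) [ 0.0081 -0.0007 -0.0104] [ 0.5696 -0.1922  0.0765]
(308, 262) [ 0.012  -0.0038 -0.0341] [ 0.5719 -0.1877  0.1002]
(331, 262) [ 0.011   0.0058 -0.0323] [ 0.5751 -0.1968  0.0984]
(308, 285) [ 0.0112 -0.0033 -0.0499] [ 0.5714 -0.1884  0.1161]
(331, 285) [ 0.0117  0.0052 -0.0507] [ 0.5754 -0.196   0.1168]
(320, 262) [ 0.0114  0.0012 -0.0329] [ 0.5734 -0.1925  0.0991]
(320, 275) [ 0.0113  0.0012 -0.043 ] [ 0.5733 -0.1925  0.1091]
(320, 290) [ 0.0116  0.0011 -0.0538] [ 0.5736 -0.1923  0.1199]
(319, 310) [ 0.0062  0.0008 -0.0581] [ 0.5685 -0.1943  0.1243]
(295, 285) [ 0.0076 -0.0086 -0.0443] [ 0.5659 -0.1851  0.1105]
(345, 285) [ 0.0075  0.011  -0.0443] [ 0.574  -0.203   0.1104]
```

View pics/wrist4z.png

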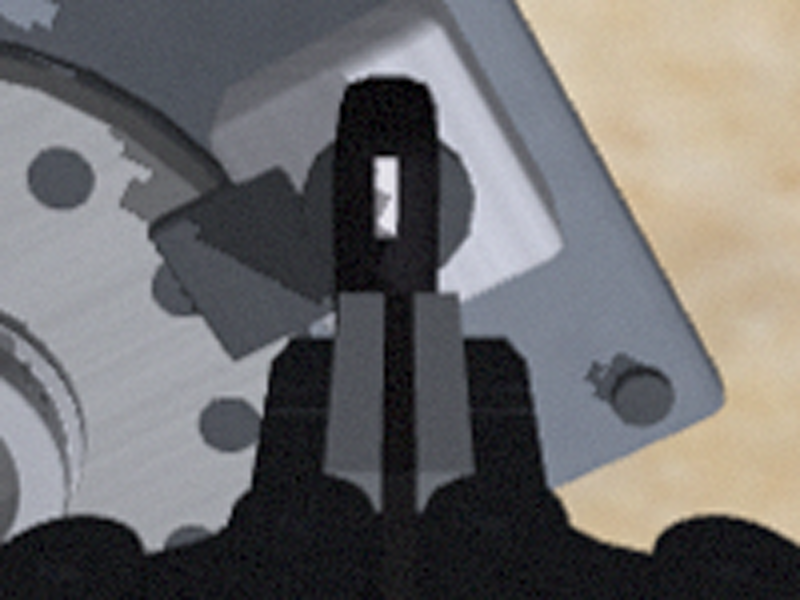

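View pics/side4z.png

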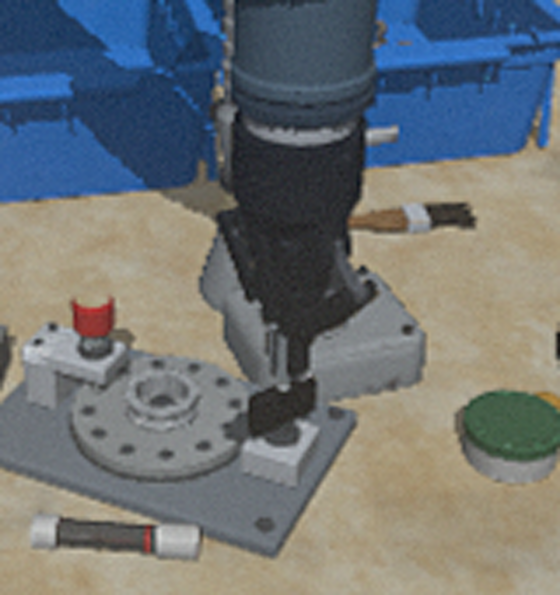

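```bash
python3 - <<'E'
from h import *
f=np.load('pics/wrist4.npz')
for u in (310,330):
  for v in range(248,266,2):
    print((u,v),(f['R'].T@(wpts('wrist4',[(u,v)])[0]-f['e'])).round(4))
f3=np.load('pics/wrist3.npz')
for v in range(254,280,4): print('w3',v,(f3['R'].T@(wpts('wrist3',[(259,v)])[0]-f3['e'])).round(4))
K,R,t=cam('side')
for z in (.049,.066,.0765,.09,.1,.12): print(z,proj('side',[.5626,-.1962,z]), (proj('side',[.5626,-.1962,z])-[270,100])*3.5)
E
```

```text
(310, 248) [ 0.0059 -0.0036 -0.0094]
(310, 250) [ 0.0054 -0.0036 -0.0105]
(310, 252) [ 0.0037 -0.0036 -0.0093]
(310, 254) [ 0.0109 -0.0032 -0.0249]
(310, 256) [ 0.0117 -0.0031 -0.0283]
(310, 258) [ 0.0119 -0.0031 -0.0304]
(310, 260) [ 0.011  -0.0031 -0.0306]
(310, 262) [ 0.011  -0.003  -0.0323]
(310, 264) [ 0.0116 -0.003  -0.035 ]
(330, 248) [-0.0143  0.0076  0.0304]
(330, 250) [-0.0155  0.0076  0.03  ]
(330, 252) [-0.0167  0.0076  0.0297]
(330, 254) [ 0.0113  0.0056 -0.0256]
(330, 256) [ 0.0111  0.0056 -0.0272]
(330, 258) [ 0.0112  0.0055 -0.0291]
(330, 260) [ 0.0118  0.0054 -0.032 ]
(330, 262) [ 0.0121  0.0053 -0.0342]
(330, 264) [ 0.0121  0.0053 -0.0359]
w3 254 [-0.0234 -0.038   0.0396]
w3 258 [ 0.0112 -0.025  -0.0291]
w3 262 [ 0.0105 -0.0247 -0.0313]
w3 266 [ 0.009  -0.0247 -0.0321]
w3 270 [ 0.0072 -0.0247 -0.0323]
w3 274 [ 0.0058 -0.0247 -0.0332]
w3 278 [ 0.004  -0.0247 -0.0335]
0.049 [351.28934855 218.94704149] [284.51271992 416.3146452 ]
0.066 [351.58264723 212.9805767 ] [285.53926531 395.43201844]
0.0765 [351.76731304 209.22398965] [286.18559563 382.28396378]
0.09 [352.00879474 204.31161824] [287.03078159 365.09066385]
0.1 [352.19068229 200.61154824] [287.66738801 352.14041885]
0.12 [352.56239137 193.05001025] [288.96836979 325.67503586]
```

View pics/top4z.png

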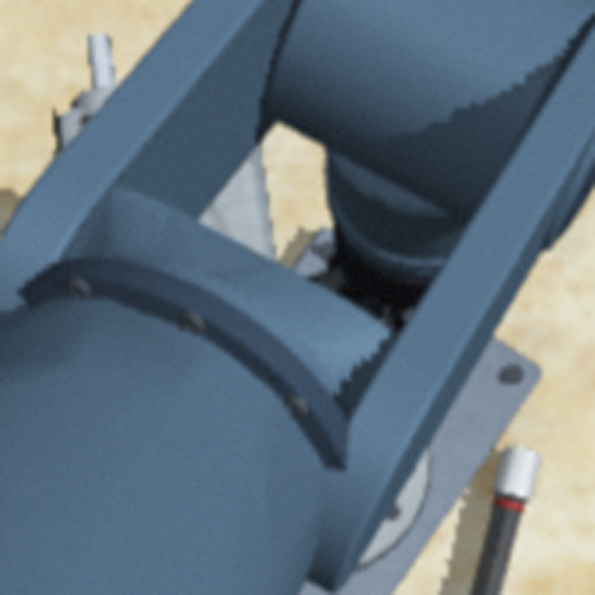

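```bash
python3 - <<'E'
from h import *
p=np.load('pics/side4.npz')['p']
save('side4zz',cv2.resize(p[170:240,325:395],None,fx=8,fy=8,interpolation=cv2.INTER_NEAREST))
E
```

```text
(no output)
```

View pics/side4zz.png

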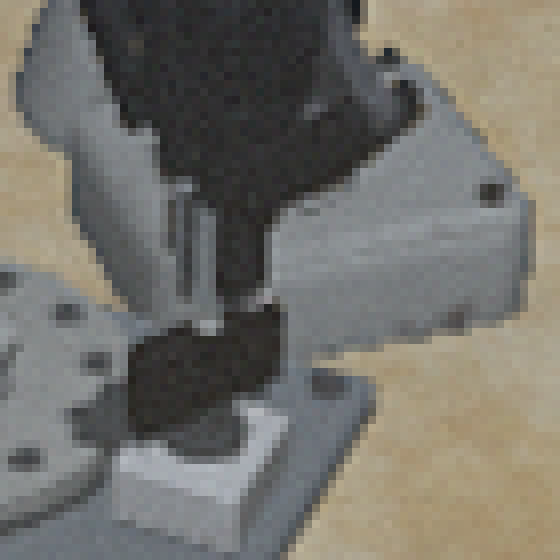

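```bash
python3 - <<'E'
from h import *
p=np.load('pics/side4.npz')['p']; a=cv2.resize(p[90:240,290:420],None,fx=4,fy=4,interpolation=cv2.INTER_CUBIC)
q=np.load('pics/side0.npz')['p']; b=cv2.resize(q[0:150,150:240],None,fx=4,fy=4,interpolation=cv2.INTER_CUBIC)
im=np.zeros((600,800,3),np.uint8); im[:,:420]=a[:,50:470]; im[:,425:785]=b; save('cmp',im)
E
```

```text
(no output)
```

View pics/cmp.png

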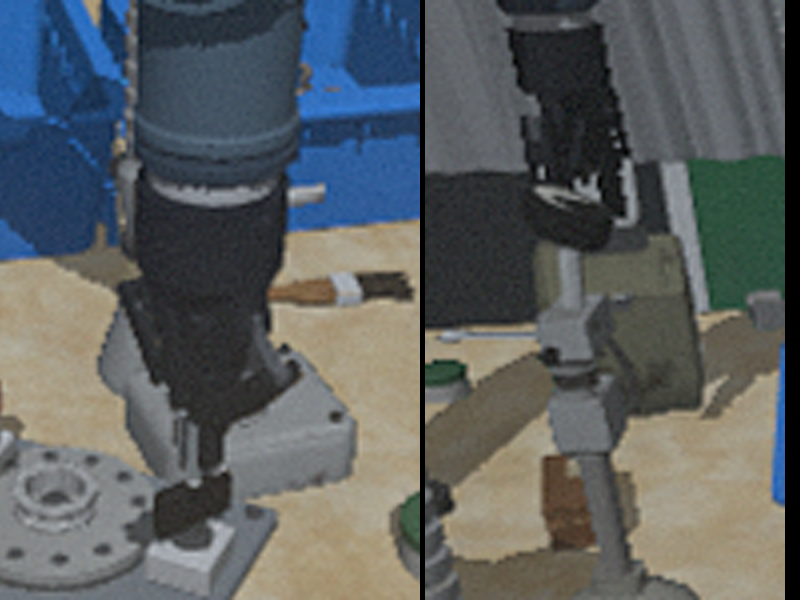

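The wrist and side views agree. The shut tips are above the bar, at about tool z = -0.025, not +0.017, so the reported TCP lies about 4 cm beyond the real one. No camera housing is visible that could touch the stand. I'll open, lower by the measured amount and check again.

```bash
python3 -m jog '{"fingers":[-0.3,-0.3,-0.3,-0.3,-0.3],"delta_pos":[[0,0,0],[0,0,0],[0,0,-0.01],[0,0,-0.01],[0,0,0]],"angular":[[0,0,0],[0,0,0],[0,0,0],[0,0,0],[0,0,0]]}'; python3 - <<'E'
from h import *
s=monitor.sense();print(s['eef_pos'],s['tool_rot'].round(4),s['force'])
p,d=eyes.camera('wrist'); save('wrist5',p); np.savez('pics/wrist5.npz',p=p,d=d,e=s['eef_pos'],R=s['tool_rot'])
f=np.load('pics/wrist5.npz')
uv=np.argwhere(np.ones((400,640)))[:,::-1]; uv=uv[(uv[:,0]>180)&(uv[:,0]<460)&(uv[:,1]>230)]
P=wpts('wrist5',uv); Q=(P-f['e'])@f['R']; m=(abs(Q[:,0])<.0125)&(abs(Q[:,1])<.05)&(Q[:,2]<-.012)&(Q[:,2]>-.06)
print('tool z max of finger pts',np.sort(Q[m][:,2])[-40::4])
k=np.array([.562,-.196]);m=(P[:,2]>.07)&(P[:,2]<.08)&(np.hypot(*(P[:,:2]-k).T)<.028); print(P[m].mean(0),cv2.minAreaRect((P[m][:,:2]*1000).astype(np.float32)))
E
```

```text
t: 6.08
eef_pos: [0.5622, -0.1959, 0.0442]
tool_rot: [[0.908, 0.418, -0.001], [0.418, -0.908, 0.0], [-0.001, -0.0, -1.0]]
force: [0.1, 0.2, 0.9]
grip_width: 0.65
[ 0.56215693 -0.19590355  0.04424104] [[ 9.084e-01  4.182e-01 -8.000e-04]
 [ 4.182e-01 -9.084e-01  0.000e+00]
 [-7.000e-04 -4.000e-04 -1.000e+00]] [0.08343935 0.24167322 0.94483944]
tool z max of finger pts [-0.0260813  -0.02589059 -0.02577328 -0.02572969 -0.02560108 -0.02553351
 -0.02543881 -0.02526724 -0.02514765 -0.02452918]
[ 0.56337409 -0.19358991  0.0757574 ] ((557.682373046875, -186.4862518310547), (48.65036392211914, 33.35862350463867), 24.370630264282227)
```

View pics/wrist5.png

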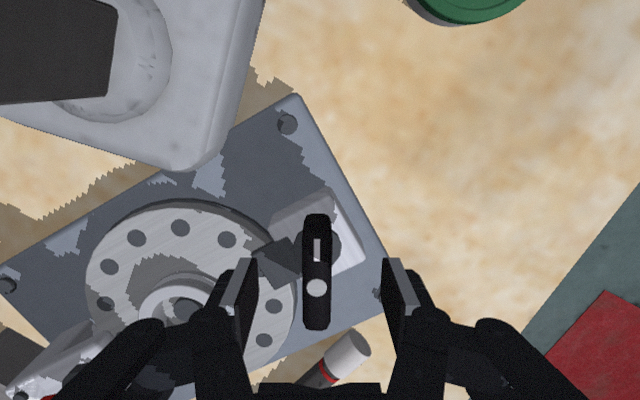

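Here the bar at (316,270) is centred between the open pads, whose tips are at about 69 mm. I'll go down another 17 mm and close.

```bash
python3 -m jog '{"fingers":[-0.3,-0.3,0.5,1,1],"delta_pos":[[0,0,-0.008],[0,0,-0.009],[0,0,0],[0,0,0],[0,0,0]],"angular":[[0,0,0],[0,0,0],[0,0,0],[0,0,0],[0,0,0]]}' 40; python3 - <<'E'
from h import *
s=monitor.sense();print(s['eef_pos'],s['tool_rot'].round(4),s['force'],s['ft_torque'])
p,d=eyes.camera('wrist'); save('wrist6',p); np.savez('pics/wrist6.npz',p=p,d=d,e=s['eef_pos'],R=s['tool_rot'])
E
```

```text
t: 6.75
eef_pos: [0.5619, -0.1948, 0.0266]
tool_rot: [[0.908, 0.418, -0.002], [0.418, -0.908, 0.002], [-0.001, -0.003, -1.0]]
force: [-3.1, 4.7, 4.7]
grip_width: 0.145
[ 0.56185196 -0.19481513  0.02658672] [[ 9.085e-01  4.180e-01 -1.900e-03]
 [ 4.180e-01 -9.085e-01  2.000e-03]
 [-9.000e-04 -2.600e-03 -1.000e+00]] [-3.10706635  4.71513476  4.71931661] [ 0.68574958  0.46422177 -0.13442867]
```

View pics/wrist6.png

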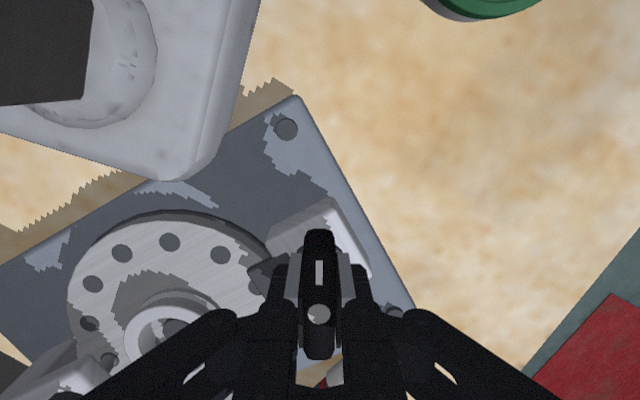

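Gripped: opening 0.145, about 12.3 mm. Now I'll turn anticlockwise.

```bash
python3 -m jog '{"fingers":[1,1,1,1,1],"delta_pos":[[0,0,0],[0,0,0],[0,0,0],[0,0,0],[0,0,0]],"angular":[[0,0,6],[0,0,8],[0,0,8],[0,0,8],[0,0,6]]}'; python3 - <<'E'
from h import *
s=monitor.sense();R=s['tool_rot'];print(s['qpos'],s['ft_torque'],'x dir deg',np.degrees(np.arctan2(R[1,0],R[0,0])))
E
```

```text
t: 7.42
eef_pos: [0.5612, -0.194, 0.0266]
tool_rot: [[0.473, 0.881, -0.003], [0.881, -0.473, 0.001], [-0.001, -0.004, -1.0]]
force: [0.1, 0.5, -0.8]
grip_width: 0.144
[-5.32015760e-01  4.48406142e-01  1.67448137e+00 -1.05690084e-03
  1.02219736e+00 -3.92958144e-02] [-0.07263049 -0.08111731 -0.17024913] x dir deg 61.80097327058135
```

```bash
python3 -m jog '{"fingers":[1,1,1,1,1],"delta_pos":[[0.0005,-0.001,0],[0,0,0],[0,0,0],[0,0,0],[0,0,0]],"angular":[[0,0,7],[0,0,7],[0,0,7],[0,0,6],[0,0,4]]}'; python3 - <<'E'
from h import *
s=monitor.sense();R=s['tool_rot'];print(s['qpos'],s['ft_torque'],'x dir deg',np.degrees(np.arctan2(R[1,0],R[0,0])))
E
```

```text
t: 8.05
eef_pos: [0.5603, -0.1938, 0.0266]
tool_rot: [[-0.066, 0.998, -0.006], [0.998, 0.066, 0.0], [0.001, -0.006, -1.0]]
force: [-0.6, -0.1, -1.8]
grip_width: 0.144
[-0.531286    0.44822624  1.67475302 -0.00349185  1.02416455 -0.59562032] [-0.05134705 -0.20369352 -0.14380707] x dir deg 93.79044014727543
```

```bash
python3 -m jog '{"fingers":[1,1,1,1,1],"delta_pos":[[0.0005,-0.001,0],[0,0,0],[0,0,0],[0,0,0],[0,0,0]],"angular":[[0,0,2],[0,0,2],[0,0,2],[0,0,2],[0,0,2]]}'; python3 - <<'E'
from h import *
s=monitor.sense();R=s['tool_rot'];print(s['ft_torque'],'x dir deg',np.degrees(np.arctan2(R[1,0],R[0,0])))
E
```

```text
t: 8.68
eef_pos: [0.5601, -0.1937, 0.0268]
tool_rot: [[-0.234, 0.972, -0.006], [0.972, 0.234, 0.004], [0.006, -0.005, -1.0]]
force: [-2.0, 1.8, 0.4]
grip_width: 0.144
[ 0.08622736  0.11364825 -3.37197806] x dir deg 103.5557724499119
```

The torque rose to 3.4 N m, so the knob is at its stop. I'll open and check where the bar sits.

```bash
python3 -m jog '{"fingers":[-0.3,-0.3,-0.3,-0.3,-0.3],"delta_pos":[[0,0,0],[0,0,0],[0,0,0],[0,0,0],[0,0,0.02]],"angular":[[0,0,0],[0,0,0],[0,0,0],[0,0,0],[0,0,0]]}' ; python3 - <<'E'
from h import *
s=monitor.sense();R=s['tool_rot'];print(s['ft_torque'],'x dir deg',np.degrees(np.arctan2(R[1,0],R[0,0])))
p,d=eyes.camera('wrist'); save('wrist7',p); np.savez('pics/wrist7.npz',p=p,d=d,e=s['eef_pos'],R=s['tool_rot'])
P=wpts('wrist7'); k=np.array([.562,-.196])
m=(P[:,2]>.073)&(P[:,2]<.079)&(np.hypot(*(P[:,:2]-k).T)<.03); print(P[m].mean(0),cv2.minAreaRect((P[m][:,:2]*1000).astype(np.float32)))
E
```

```text
t: 9.3
eef_pos: [0.5596, -0.1938, 0.0466]
tool_rot: [[-0.246, 0.969, -0.009], [0.969, 0.246, 0.001], [0.004, -0.009, -1.0]]
force: [-1.0, -0.1, -0.3]
grip_width: 0.648
[-0.01957698 -0.00575567  0.01232114] x dir deg 104.26329973063038
[ 0.56097621 -0.19319432  0.07596014] ((561.617431640625, -195.10430908203125), (58.971031188964844, 43.27793884277344), 43.80231857299805)
```

View pics/wrist7.png

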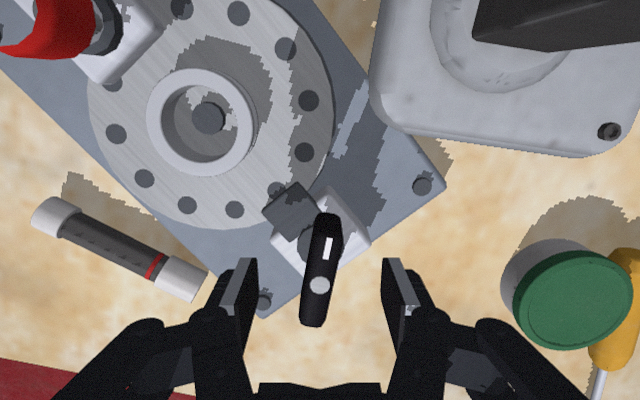

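```bash
python3 - <<'E'
from h import *
a=wray('wrist7',(327,248),.076);c=wray('wrist7',(320,285.5),.076)
print(a,c,np.degrees(np.arctan2(*(a-c)[:2][::-1])))
vv,uu=np.mgrid[205:335,292:352]; uv=np.c_[uu.ravel(),vv.ravel()]
P=wpts('wrist7',uv);m=(P[:,2]>.073)&(P[:,2]<.079);Q=P[m];print(cv2.minAreaRect((Q[:,:2]*1000).astype(np.float32)))
# fixture yaw via base corners seen in wrist1
C=[wray('wrist1',(x/3+130-.33,y/3+100-.33),.014)[:2] for x,y in [(728,215),(310,466),(108,210)]]
print(np.array(C)); v=C[0]-C[1]; print('long side',np.linalg.norm(v),'yaw x', np.degrees(np.arctan2(v[1],v[0]))+90, 'loose dir', np.degrees(np.arctan2(v[1],v[0])+.7)+90)
E
```

```text
[ 0.5598382  -0.17828464  0.076     ] [ 0.56151717 -0.19683233  0.076     ] 95.17243957988677
((561.0153198242188, -195.3115234375), (12.88065242767334, 49.73711013793945), 4.06922721862793)
[[ 0.5411333  -0.26978657]
 [ 0.35544941 -0.13747925]
 [ 0.44174917 -0.0181904 ]]
long side 0.22799941847023616 yaw x 54.52858262202672 loose dir 94.63562828118434
```

The bar measures 94 to 95 degrees and the loose stop is predicted at 94.6 degrees from the fixture's yaw, so the knob is at its stop. Next I'll lift clear and move over the plunger.

```bash
python3 -m jog '{"fingers":[-0.3,-0.3,-0.3,-0.6,-1],"delta_pos":[[0,0,0.03],[0,0,0.04],[0,0,0.03],[-0.04,0.028,0],[-0.04,0.028,0]],"angular":[[0,-0.5,0],[0,0,0],[0,0,0],[0,0,0],[0,0,0]]}' && python3 -m jog '{"fingers":[-1,-1,-1,-1,-1],"delta_pos":[[-0.02,0.015,0],[-0.01,0.005,0],[0,0,0],[0,0,0],[0,0,0]],"angular":[[0,0,0],[0,0,0],[0,0,0],[0,0,0],[0,0,0]]}' ; python3 - <<'E'
from h import *
s=monitor.sense();R=s['tool_rot'];print(s['eef_pos'],s['qpos'],'x dir deg',np.degrees(np.arctan2(R[1,0],R[0,0])))
p,d=eyes.camera('wrist'); save('wrist8',p); np.savez('pics/wrist8.npz',p=p,d=d,e=s['eef_pos'],R=s['tool_rot'])
p=p; hsv=cv2.cvtColor(p,cv2.COLOR_RGB2HSV)
E
```

```text
t: 9.98
eef_pos: [0.4853, -0.1418, 0.1618]
tool_rot: [[-0.246, 0.969, 0.017], [0.969, 0.246, -0.009], [-0.013, 0.014, -1.0]]
force: [-0.1, 0.4, 0.6]
grip_width: 0.984
t: 10.6
eef_pos: [0.4558, -0.1221, 0.166]
tool_rot: [[-0.247, 0.969, 0.024], [0.969, 0.247, -0.013], [-0.019, 0.02, -1.0]]
force: [0.2, -0.1, -1.0]
grip_width: 1.003
[ 0.4557898  -0.12211741  0.16601427] [-5.14082255e-01 -2.73230130e-02  1.92581784e+00 -1.51857552e-05
  1.21567368e+00 -7.63474610e-01] x dir deg 104.27865655399248
```

View pics/wrist8.png

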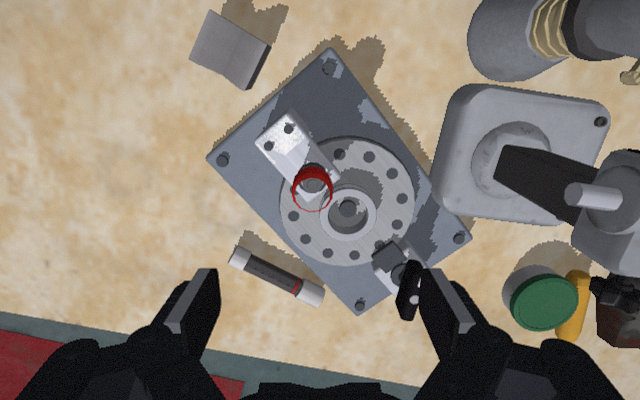

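```bash
python3 - <<'E'
from h import *
p=np.load('pics/wrist8.npz')['p']; save('wrist8z',cv2.resize(p[150:225,270:360],None,fx=8,fy=8,interpolation=cv2.INTER_CUBIC))
hsv=cv2.cvtColor(p,cv2.COLOR_RGB2HSV)
m=(((hsv[...,0]<8)|(hsv[...,0]>172))&(hsv[...,1]>130)); m[:150]=0;m[225:]=0;m[:,:280]=0;m[:,345:]=0
uv=np.argwhere(m)[:,::-1]; print(uv.min(0),uv.max(0))
P=wpts('wrist8',uv); print(np.percentile(P,[2,50,98],axis=0).round(4))
for h in (.105,): 
    print(wray('wrist8',((uv[:,0].min()+uv[:,0].max())/2,uv[:,1].max()-20),h))
E
```

```text
[291 166] [332 210]
[[ 0.437  -0.1238  0.0863]
 [ 0.4472 -0.1038  0.102 ]
 [ 0.4633 -0.1004  0.1055]]
[ 0.44968497 -0.11214884  0.105     ]
```

View pics/wrist8z.png

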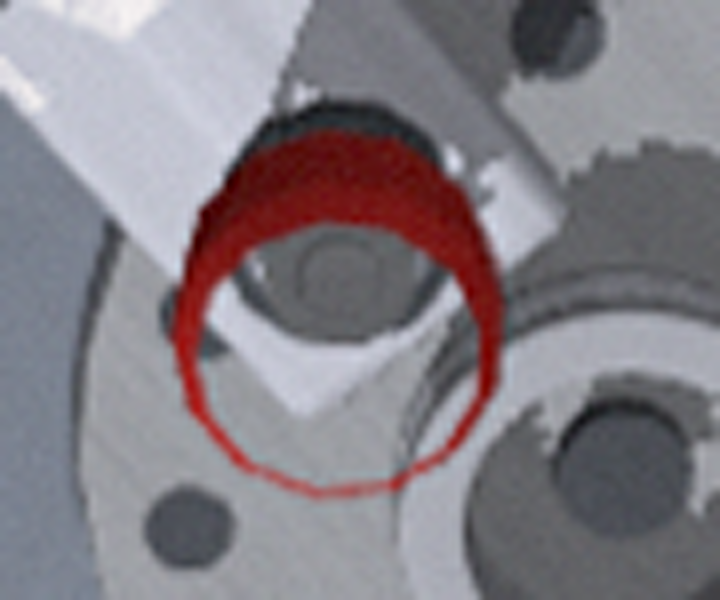

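```bash
python3 - <<'E'
from h import *
for uv in [(312.5,195),(292.5,195),(332.5,195),(312.5,178),(312.5,212)]: print(uv,wray('wrist8',uv,.105).round(4))
E
```

```text
(312.5, 195) [ 0.4512 -0.1154  0.105 ]
(292.5, 195) [ 0.4381 -0.1187  0.105 ]
(332.5, 195) [ 0.4643 -0.1122  0.105 ]
(312.5, 178) [ 0.4483 -0.1039  0.105 ]
(312.5, 212) [ 0.4542 -0.1274  0.105 ]
```

```bash
python3 -m jog '{"fingers":[-0.6,-0.6,-0.6,-0.6,-0.6],"delta_pos":[[-0.005,0.006,0],[0,0,-0.015],[0,0,-0.02],[0,0,-0.015],[0,0,0]],"angular":[[0.7,1.4,0],[0,0,0],[0,0,0],[0,0,0],[0,0,0]]}'; python3 - <<'E'
from h import *
s=monitor.sense();R=s['tool_rot'];print(s['eef_pos'],R[:,2])
p,d=eyes.camera('wrist'); save('wrist9',p); np.savez('pics/wrist9.npz',p=p,d=d,e=s['eef_pos'],R=s['tool_rot'])
save('wrist9z',cv2.resize(p[150:300,220:420],None,fx=4,fy=4,interpolation=cv2.INTER_CUBIC))
E
```

```text
t: 11.28
eef_pos: [0.4498, -0.1155, 0.1113]
tool_rot: [[-0.247, 0.969, -0.005], [0.969, 0.247, 0.001], [0.002, -0.005, -1.0]]
force: [-0.4, -0.7, -0.3]
grip_width: 0.798
[ 0.4498449  -0.1155027   0.11133479] [-0.00528059  0.00114938 -0.9999854 ]
```

View pics/wrist9z.png

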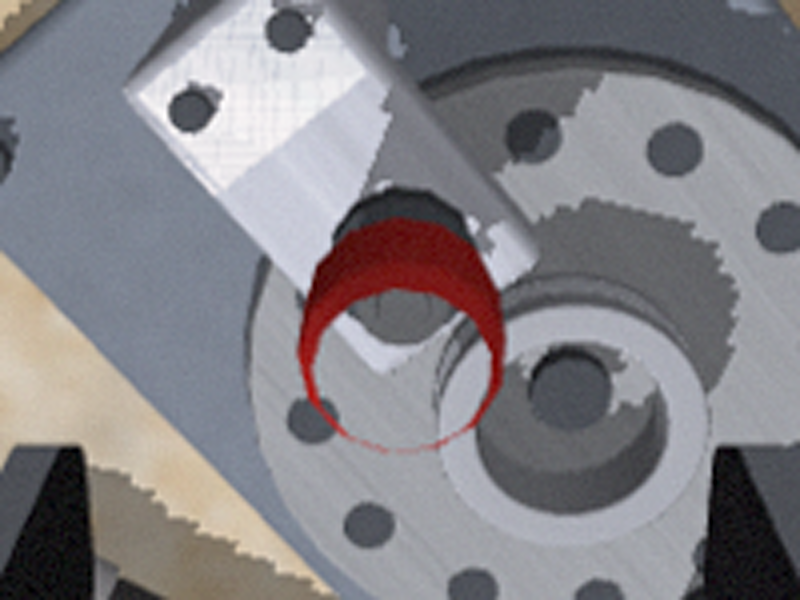

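```bash
python3 - <<'E'
from h import *
for x,y in [(401.5,370),(298,370),(505,370),(401,288),(401,453)]: print(wray('wrist9',(x/4+219.6,y/4+149.6),.105).round(4))
E
```

```text
[ 0.4506 -0.1149  0.105 ]
[ 0.4372 -0.1184  0.105 ]
[ 0.464  -0.1115  0.105 ]
[ 0.4476 -0.1035  0.105 ]
[ 0.4536 -0.1271  0.105 ]
```

```bash
python3 -m jog '{"fingers":[-0.6,-0.6,-0.6,-0.6,-0.6],"delta_pos":[[0,0,-0.015],[0,0,-0.02],[0,0,-0.015],[0,0,-0.003],[0,0,0]],"angular":[[0,-0.3,0],[0,0,0],[0,0,0],[0,0,0],[0,0,0]]}'; python3 - <<'E'
from h import *
s=monitor.sense();R=s['tool_rot'];print(s['eef_pos'],R[:,2],s['force'])
E
```

```text
t: 11.95
eef_pos: [0.4531, -0.1172, 0.0605]
tool_rot: [[-0.247, 0.969, 0.006], [0.969, 0.247, -0.002], [-0.004, 0.006, -1.0]]
force: [0.3, -0.3, 0.0]
grip_width: 0.798
[ 0.4530577  -0.11719285  0.0604862 ] [ 0.00642153 -0.00237272 -0.99997657] [ 0.25542107 -0.33894555  0.00135672]
```

```bash
python3 -m jog '{"fingers":[-0.6,-0.6,-0.3,-0.3,-0.3],"delta_pos":[[-0.0025,0.002,-0.003],[0,0,-0.003],[0,0,0],[0,0,0],[0,0,0]],"angular":[[0.1,0.4,0],[0,0,0],[0,0,0],[0,0,0],[0,0,0]]}'; python3 - <<'E'
from h import *
s=monitor.sense();R=s['tool_rot'];print(s['eef_pos'],R[:,2],s['force'])
p,d=eyes.camera('wrist'); save('wrist10',p); np.savez('pics/wrist10.npz',p=p,d=d,e=s['eef_pos'],R=s['tool_rot'])
E
```

```text
t: 12.58
eef_pos: [0.4516, -0.1156, 0.0557]
tool_rot: [[-0.247, 0.969, 0.001], [0.969, 0.247, -0.002], [-0.002, 0.001, -1.0]]
force: [0.5, 0.0, -0.1]
grip_width: 0.648
[ 0.45157399 -0.11561249  0.05565132] [ 0.00147148 -0.00192446 -0.99999707] [ 0.46622364  0.0338607  -0.12206053]
```

View pics/wrist10.png

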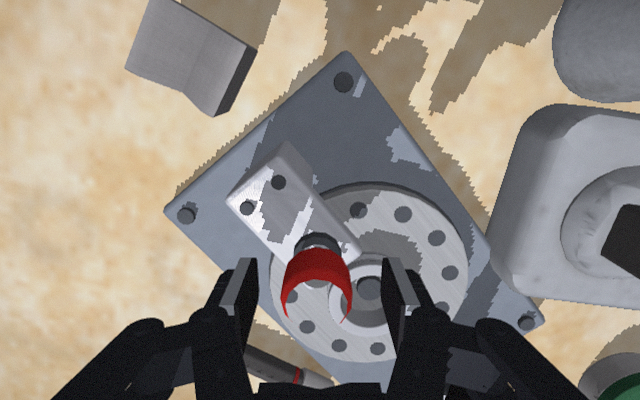

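The head at (317,285) is centred between the pads. I'll go 2 mm lower and grip.

```bash
python3 -m jog '{"fingers":[-0.3,0.2,1,1,1],"delta_pos":[[-0.001,0.0003,-0.002],[0,0,0],[0,0,0],[0,0,0],[0,0,0]],"angular":[[0,0,0],[0,0,0],[0,0,0],[0,0,0],[0,0,0]]}' 100; python3 - <<'E'
from h import *
s=monitor.sense();R=s['tool_rot'];print(s['eef_pos'],R[:,2],s['force'],s['grip_width'])
E
```

```text
t: 13.25
eef_pos: [0.4503, -0.1154, 0.0541]
tool_rot: [[-0.247, 0.969, 0.001], [0.969, 0.247, -0.002], [-0.002, 0.0, -1.0]]
force: [-0.1, 0.2, -0.1]
grip_width: 0.305
[ 0.45025322 -0.11540721  0.05405209] [ 7.26739978e-04 -2.03350527e-03 -9.99997668e-01] [-0.12639794  0.24464824 -0.07673007] 0.3046436193227585
```

```bash
python3 -m jog '{"fingers":[1,1,1,1,1],"delta_pos":[[0,0,0.003],[0,0,0.003],[0,0,0.003],[0,0,0.003],[0,0,0]],"angular":[[0,0,0],[0,0,0],[0,0,0],[0,0,0],[0,0,0]]}'; python3 - <<'E'
from h import *
s=monitor.sense();R=s['tool_rot'];print(s['eef_pos'],R[:,2],s['force'],s['grip_width'])
E
```

```text
t: 13.88
eef_pos: [0.4502, -0.1154, 0.064]
tool_rot: [[-0.246, 0.969, 0.001], [0.969, 0.246, -0.002], [-0.002, 0.001, -1.0]]
force: [4.8, -2.7, -11.8]
grip_width: 0.299
[ 0.45020902 -0.11538826  0.06397884] [ 0.00149406 -0.00184652 -0.99999718] [  4.76791856  -2.65289389 -11.7841495 ] 0.2988543600972537
```

The force of 11.8 N at 10 mm of lift fits the spring, so there is no slip. I'll go on to the stop.

```bash
python3 -m jog '{"fingers":[1,1,1,1,1],"delta_pos":[[0,0,0.002],[0,0,0.002],[0,0,0.001],[0,0,0.001],[0,0,0.001]],"angular":[[0,0,0],[0,0,0],[0,0,0],[0,0,0],[0,0,0]]}'; python3 - <<'E'
from h import *
s=monitor.sense();R=s['tool_rot'];print(s['eef_pos'],R[:,2],s['force'],s['grip_width'])
E
```

```text
t: 14.5
eef_pos: [0.4502, -0.1154, 0.0682]
tool_rot: [[-0.246, 0.969, 0.002], [0.969, 0.246, -0.002], [-0.002, 0.002, -1.0]]
force: [8.1, -3.9, -17.7]
grip_width: 0.306
[ 0.45020324 -0.11535359  0.06817179] [ 0.00249982 -0.00169285 -0.99999544] [  8.0568749   -3.8837362  -17.67908234] 0.3057399848181614
```

```bash
python3 -m jog '{"fingers":[1,1,1,1,1],"delta_pos":[[0,0,0.002],[0,0,0.002],[0,0,0.002],[0,0,0.002],[0,0,0.002]],"angular":[[0,0,0],[0,0,0],[0,0,0],[0,0,0],[0,0,0]]}'; python3 - <<'E'
from h import *
s=monitor.sense();R=s['tool_rot'];print(s['eef_pos'],R[:,2],s['force'],s['grip_width'])
p,d=eyes.camera('wrist'); save('wrist11',p); np.savez('pics/wrist11.npz',p=p,d=d,e=s['eef_pos'],R=s['tool_rot'])
p,d=eyes.camera('side'); save('side11',p); np.savez('pics/side11.npz',p=p,d=d)
save('side11z',cv2.resize(p[130:270,240:390],None,fx=4,fy=4,interpolation=cv2.INTER_CUBIC))
s=monitor.sense();print(s['eef_pos'],s['force'])
E
```

```text
t: 15.12
eef_pos: [0.4502, -0.1153, 0.0683]
tool_rot: [[-0.244, 0.97, 0.006], [0.97, 0.244, -0.002], [-0.003, 0.005, -1.0]]
force: [13.0, -5.4, -29.7]
grip_width: 0.305
[ 0.45024263 -0.11533988  0.06827573] [ 0.00599561 -0.00156073 -0.99998081] [ 12.99072554  -5.39340001 -29.72381942] 0.3045355618271575
[ 0.45023228 -0.11534592  0.06825698] [ 13.72514008  -4.89429237 -30.08376721]
```

View pics/wrist11.png

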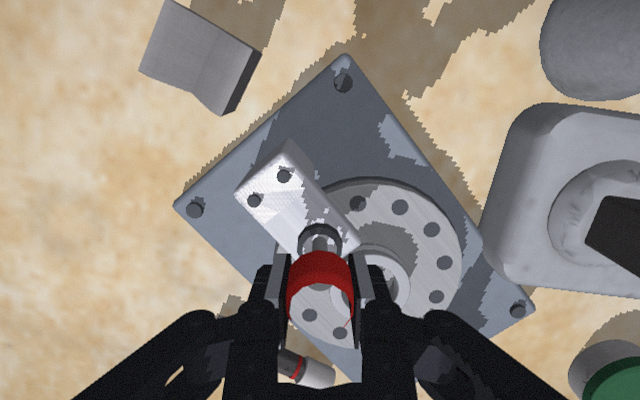

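View pics/side11z.png

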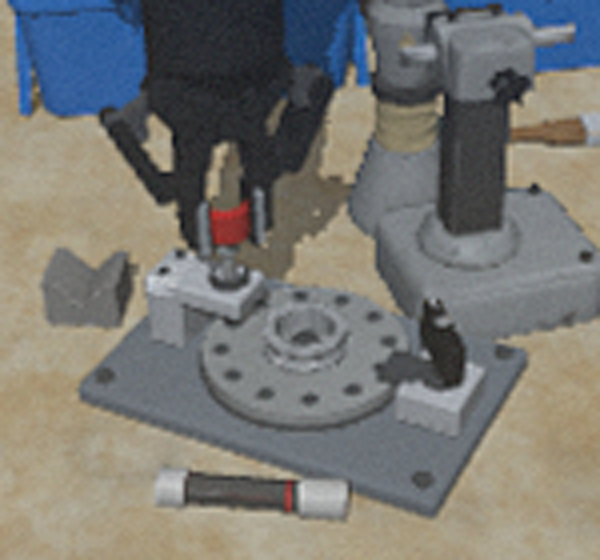

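The side view shows the red head raised at (230,225), with the bush and pin bared below it. The knob is turned at (440,345), and the ring (307,333), plug (250,490) and V-block (87,287) are where they were. The arm has stopped moving at +14.2 mm while the pull rose to 30 N, so the plunger is at its end stop. I'll hand in.

```bash
python3 - <<'E'
from h import *
order.job_done()
s=monitor.sense();print(s['t'],s['eef_pos'],s['force'],s['grip_width'])
E
```

```text
the job is handed in; nothing more can be done
the job is handed in; nothing more can be done
```

The knob is at its loose stop and the plunger is held fully up. I handed the job in at about 15 s of the 40 s allowed.

- **Knob:** I gripped the wing bar and turned it anticlockwise about 70° until the torque jumped to 3.4 N m at the stop. The tool over-turned by about 9° there, because the pads turned on the bar while it stayed put. After release the bar measured 94–95° against 94.6° expected for the loose stop. It still showed as turned in the last side picture.
- **Plunger:** I gripped the red head with 100 N and pulled it straight up. The spring read 11.8 N at 10 mm of lift, with no slip. The tool then stopped 14.2 mm above the grip height while the pull rose to about 30 N, so the plunger is against its end stop and still held. The pin tip itself was not measured; I infer it is clear from the lift and the visibly raised head.
- **Things around:** In the last side picture the ring, plug gauge and V-block are within about a pixel of where they started.
- **What disagreed:** My first grip on the knob closed on air above the bar. The fingertips really sit about 25 mm behind the reported TCP, not 17 mm ahead of it as stated. I measured this with the wrist and side cameras, corrected the heights and gripped again. The top and wrist cameras also differed by about 4 mm on the knob's position, and I used the wrist camera.
- **No reading after hand-in:** The state could not be read any more, so the final second is unconfirmed. The last readings before it were steady.

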